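Cock the shell impact tester and load a limpet

TASK

Make the shell impact tester ready for a shot: draw its sprung hammer arm all the way over by the cross-bar until the catch hooks the bar, ease the bar up onto the hook and let go gently, so that the hammer stays cocked; do not press hard on the rubber buffer under it, and never let the arm snap back. Then, without setting it off, put the larger of the two limpet shells, open side down, on the middle of the round anvil and leave it there. Leave the other things on the bench where they are.

Things in the scene. Friction and masses are not known exactly. Their poses are not given: they have to be found in the camera images.
- tester: Shell impact tester bolted to the bench: grey base plate 85 x 400 x 14 mm. Origin under the base, in the hammer's swing plane (local x = 0), straight below the hinge; z up. The anvil is on its +y side, the catch post on its -y side; the long end of the cross-bar points to its -x (roughly towards the robot). Two cheeks hold the hinge (34 mm along y, tops 100 mm up).
- hinge (a point): Centre of the hammer's hinge, 85 mm above the tester's origin; axes as the tester's. The hinge axis is its x. The hammer rests level towards +y and is drawn up and over about the hinge, towards -y, through about half a turn; hooked, it lies level again and upside down (3.04 to 3.25 rad from rest). It can go 0.3 rad beyond half a turn.
- hammer: Sprung steel hammer, 0.22 kg. Origin at the hinge, x the hinge axis, y along the arm; z up at rest, down when cocked. Round cross-bar, 12 mm thick, along x from -100 to +24 mm at y = 135 mm. Head 26 mm thick at y = 105 mm, z -25 to +7 mm; arm 11 mm wide, at x = 0. The spring drives it to rest at all times: about 2 N at the bar at rest, growing evenly to 8 N cocked.
- handle (a point): Where the cross-bar is best pinched, on the bar's axis: 135 mm from the hinge axis and 60 mm from the swing plane, on the -x end; turns with the hammer. The round bar turns between the fingers: pinched lightly (about 30 N) it does so easily, pinched hard its friction hides the load at the hand. Free for 25 mm around.
- catch_post: Aluminium post 40 x 10 x 115 mm on the base, at the tester's y = -182 mm; origin at its foot, 14 mm above the bench, z up. A block is clamped on it by hand anywhere within 14 mm above or below its middle setting, which is not measured; the block carries catch and buffer. The catch's trigger tail points outwards over the post: a push of a few N on it fires the hammer.
- catch_mid (a point): Axis of the hooked bar at the hook IF the block is in its middle setting (85 mm above the bench); the true height is up to 14 mm higher or lower. The catch: upright lever 10 mm wide, its hook (5 mm) reaching over the bar, upper face sloping. The bar pressed straight down pushes it outwards against a weak spring (1 to 2 N) and it springs in over the bar, then holds it from rising.
- buffer_mid (a point): Top of the rubber buffer (15 mm across, under the bar in the swing plane) at the middle setting; it moves with the block. The bar meets it 3 mm below its hooked height; it yields 1 mm per 6 N and over 18 N is too much. The hook is in by the time the bar presses the buffer with a few N; from there ease the bar up 3 to 5 mm until the hook, not the hand, carries the spring.
- anvil (a point): Centre of the flat top of the round steel anvil, 60 mm across, 55 mm above the bench, 105 mm from the hinge towards the tester's +y. The resting hammer head is 5 mm above it, so it is free only with the hammer cocked.
- large_limpet_mid (a point): Centre, half-way up, of the larger white limpet shell: a cone 50 mm across at its open side (down) and 26 mm high; the lowest 12 mm are nearly straight-sided (50 to 48 mm across), 30 g. z up.
- small_limpet_mid (a point): Centre, half-way up, of the smaller white limpet shell, 32 mm across and 16 mm high. Not to be moved.
- murex: Spiky murex shell lying on the bench, about 100 mm long, 70 mm wide with its spines and 55 mm high; origin on the bench under it, x along the shell. Not to be moved.
- top_shell: Small conical brown top shell, 38 mm across and 31 mm high; origin on the bench under it. Not to be moved.
- bottle: Amber glass dropper bottle, 38 mm across and 107 mm high; origin on the bench under it. Not to be moved.
- mortar: White porcelain mortar, 100 mm across and 55 mm high; origin on the bench under it. Not to be moved.

How it is judged (in metres and radians):
On the way, in this order (a step that is already met when the one before it is completed fails the run):
1. the hammer is cocked: hooked on its catch, let go and at rest (angle between hammer's own z axis and vertical above 2.9 rad and contact force between the fingers and hammer below 0.1 N and angular speed of hammer below 0.3 rad/s), for 0.3 s.
2. the larger limpet stands on the middle of the anvil, let go, with the hammer still cocked (all of step 1 and z of large_limpet_mid in the frame of anvil between 0.009 and 0.018 m and horizontal distance between large_limpet_mid and anvil below 0.01 m and angle between large_limpet_mid's own z axis and vertical below 0.15 rad and contact force between the fingers and large_limpet below 0.1 N), for 0.3 s.
At the end, for the whole second after the job is handed in: The hammer is still cocked on its catch (turned by more than 2.9 rad from rest, upside down) and at rest, and the larger limpet stands upright (within 0.15 rad), open side down, on the anvil's top, its centre within 10 mm of the anvil's centre, at rest (all of step 1 and z of large_limpet_mid in the frame of anvil between 0.009 and 0.018 m and horizontal distance between large_limpet_mid and anvil below 0.01 m and angle between large_limpet_mid's own z axis and vertical below 0.15 rad and linear speed of large_limpet below 0.02 m/s); the robot touches nothing.
It fails at once if the hammer arm snaps back or is let jump onto the hook (turns faster than 4 rad/s) (angular speed of hammer above 4 rad/s).
It fails at once if the bar is forced against buffer or catch with more than 18 N (contact force between hammer and catch_post above 18 N).
It fails at once if another thing on the bench is moved by more than 30 mm (distance of any of small_limpet_mid, murex, top_shell, bottle, mortar from where it was at the start of the episode above 0.03 m).
It also fails if it takes over 72 s, if anything falls off the work surface, if the arm or the gripper's body presses on something with over 40 N, if the wrist force passes 120 N, or if a joint passes its speed limit or range.

ROBOT

A 7-joint arm with a two-finger parallel gripper is mounted at the origin on the work surface. World frame = base frame: x ahead of the robot, y to its left, z up, the work surface at z = 0. Lengths are in m, angles in degrees, forces in N, time in s.
With the tool pointing down it reaches from about 0.425 to 0.875 m from the base axis. Payload 4.7 kg.
Tool frame: the origin (TCP) lies at the very end of the fingers, on their centre line; the grasp point (between the pads) lies 19 mm behind it (env.grip_point_offset is the distance from the TCP to the grasp point, in m); z points along the fingers, y is the line along which they close (so a half turn about z gives the same grasp; the last joint's range is limited). The gripper opens to 87 mm and grips with 3 to 60 N. Pads are 19 mm wide; open, the fingers measure 117 mm over their backs; the gripper's body (75 mm by 190 mm) begins 51 mm behind the grasp point.
Start: joints at [64.922, 18.392, -4.016, 83.108, 1.295, 78.541, -3.26], TCP at [0.284, -0.585, 0.223] pointing down, gripper open.
Joint ranges: [-163.93, 163.93], [-17.29, 119.83], [-79.2, 71.16], [3.27, 140.29], [-89.18, 269.18], [5.43, 117.66], [-154.24, 154.24]. Speed limits (degrees/s): [147.25, 147.25, 180, 180, 180, 180, 180].

INTERFACE

Orientations are given as [roll, pitch, yaw] about the fixed x, y, z axes, in that order (R = Rz(yaw) Ry(pitch) Rx(roll)).
In Python, from cell import env gives the robot as it stands.
- The arm moves only by the tool jog_arm, never from a script. Its argument "motion" is a list of rows, each an object of numbers: "x", "y", "z": the shift along the tool's x, y, z in cm; "ax", "ay", "az": the turn, a rotation vector about the tool's x, y, z in degrees. In form: [{"x": .., "y": .., "z": .., "ax": .., "ay": .., "az": ..}, ...]. A call has exactly 5 rows; each row shifts and turns the commanded pose from where the row before left it, along the tool's axes as they then stand; what a row does not reach is not made up. A row lasts 1/10 s, in which the tool goes at most 50 mm and 8.59 degrees, less where a joint would pass 70% of its speed; a pose out of reach is approached as far as the arm can. A call is refused whole if a number of a shift passes 5 or a number of a turn 8.59, either way. A call with a gripper value outside its range is refused whole. "claw" is the gripper command: -1 is shut, 1 is fully open, values between are in proportion, set as the call begins (left out, the last holds). The fingers move at their own pace and stop on an object; "squeeze" is the grip in N (left out, the last holds). Time passes only in rows, so rows that do not move let the fingers close, or fill a call up. It gives the time, the measured TCP pose, the force, the opening and the grip force at its end, in the units of the state.
- env.get_obs(): the state, without advancing time (a new reading comes with each control period).
- env.read_camera(name): name is "side" or "top"; returns the picture (400x640x3 uint8, red, green, blue); there is no depth.
- env.camera_params(name): a dict with "fx", "fy", "cx", "cy" (pixels), "extrinsics" (4x4, takes a point from world to camera coordinates). Camera axes: x right, y up, looking along -z (the intrinsics and any distortion apply to the point x, -y, -z); pixel columns grow to the right and rows downward; lengths in m; the calibration is good to about 2 mm. A picture is of the moment at which its call begins. camera_params takes no time and is no camera call.
- env.sign_off(): hands the job in; it is judged then, once.
The state is a dict: "time_s": time; "qpos": joint angles; "joint_velocities": joint speeds; "effort": joint torques, N m; "tool_pos": TCP position; "tool_rot": TCP orientation; "force": force on the tool from outside, world axes, zero at the start; "wrist_torque": the same for the moment, N m; "grip_width": finger opening in m; "grasp_force": force on a finger pad.
Only numpy, scipy, OpenCV 4.12 (cv2) and the standard library are available. Lean on these libraries where they do the work, as an engineer would, in place of code of your own. Each camera call takes 0.05 s, during which the arm holds its last target. There are 200 camera calls.

## Working session

There is one attempt and no reset: what is moved stays moved. The work goes in short steps, Python scripts to look and compute and a tool call to move; the robot and the scene stay as the last step left them, time stands still between calls to the robot, and variables do not carry over. Pictures are saved under pics/ and viewed, at most 10 in all, crops included, and the job is handed in when it is done.

Besides the shell and the picture viewer there is one more tool, called as name([rows], argument=value, ...), one row to a line, values as JSON. jog_arm: Moves the arm, as the interface text tells. Its arguments: {"type":"object","properties":{"motion":{"type":"array"},"claw":{"type":"number"},"squeeze":{"type":"number"}},"required":["motion"]}

```bash
mkdir -p pics; ls; python3 - <<'E'
from cell import env
import cv2
for n in("side","top"):
    im=env.read_camera(n); cv2.imwrite(f"pics/{n}0.png",im[:,:,::-1])
    p=env.camera_params(n); print(n,{k:v if k!="extrinsics" else v.round(4).tolist() for k,v in p.items()})
print(env.get_obs(), env.grip_point_offset)
E
```

```text
pics
side {'fx': 385.37820261293064, 'fy': 385.37820261293064, 'cx': 318.47288531788644, 'cy': 195.91539592082177, 'extrinsics': [[-0.7785, -0.6273, -0.0213, 0.4174], [0.3347, -0.4436, 0.8314, -0.2713], [-0.5309, 0.6401, 0.5553, -0.6494], [0.0, 0.0, 0.0, 1.0]]}
top {'fx': 372.0585955217896, 'fy': 372.0585955217896, 'cx': 325.4357756194898, 'cy': 200.6393412981099, 'extrinsics': [[-0.0234, -0.9997, 0.0034, -0.0017], [0.9962, -0.0231, 0.0842, -0.5587], [-0.0841, 0.0054, 0.9964, -0.906], [0.0, 0.0, 0.0, 1.0]]}
{'time_s': 0.1, 'qpos': array([64.9214245 , 18.43452309, -4.01440335, 83.1698834 ,  1.29369038,
       78.54241217, -3.26221889]), 'joint_velocities': array([-0.12996691, -0.07391301,  0.04447556, -0.16941228, -0.05478354,
        0.04868479,  0.09085474]), 'effort': array([-3.55596205e-05, -4.92572379e+01, -4.05504433e-01, -3.13399386e+01,
       -6.41236408e-02,  3.94843379e-02,  6.27329450e-05]), 'tool_pos': array([ 0.28350588, -0.5843342 ,  0.22155675]), 'tool_rot': array([-1.79898341e+02,  4.73684520e-03,  2.58846672e+01]), 'force': array([-0.08138096,  0.68521999,  0.22059163]), 'wrist_torque': array([-0.00470135, -0.03454622, -0.05172827]), 'grasp_force': 0.0, 'grip_width': 0.08694632366463403} 0.0187
```

View pics/side0.png

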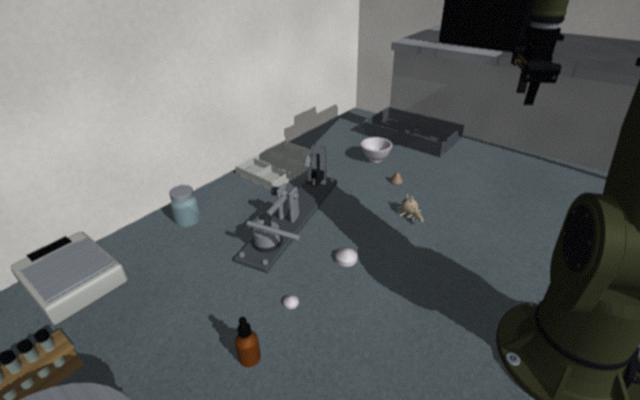

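View pics/top0.png

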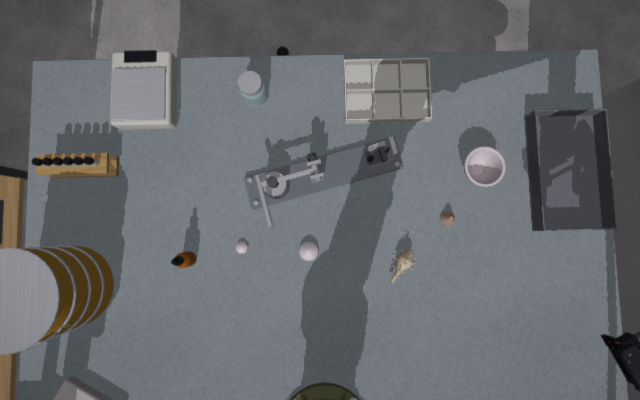

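The top view shows the tester at about (325,172), with the anvil end on the left at (272,183) and the catch post on the right at (380,152). The cross-bar end is at (270,225), the large limpet at (309,251) and the small limpet at (241,247). In the side view the bar runs (248,222)-(298,238), the catch is at (317,165) and the large limpet at (346,257). I'll enlarge both views.

```bash
python3 - <<'E'
import cv2
t=cv2.imread("pics/top0.png")[130:262,235:411]; s=cv2.imread("pics/side0.png")[140:275,225:365]
cv2.imwrite("pics/tc.png",cv2.convertScaleAbs(cv2.resize(t,None,fx=4.5,fy=4.5,interpolation=cv2.INTER_CUBIC),alpha=1.5,beta=10))
cv2.imwrite("pics/sc.png",cv2.convertScaleAbs(cv2.resize(s,None,fx=4.4,fy=4.4,interpolation=cv2.INTER_CUBIC),alpha=1.7,beta=10))
E
```

```text
(no output)
```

View pics/tc.png

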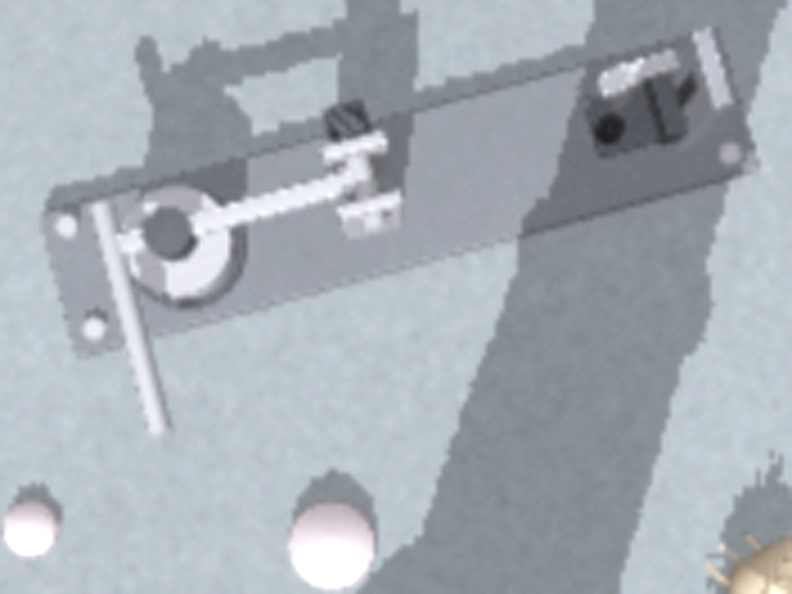

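View pics/sc.png

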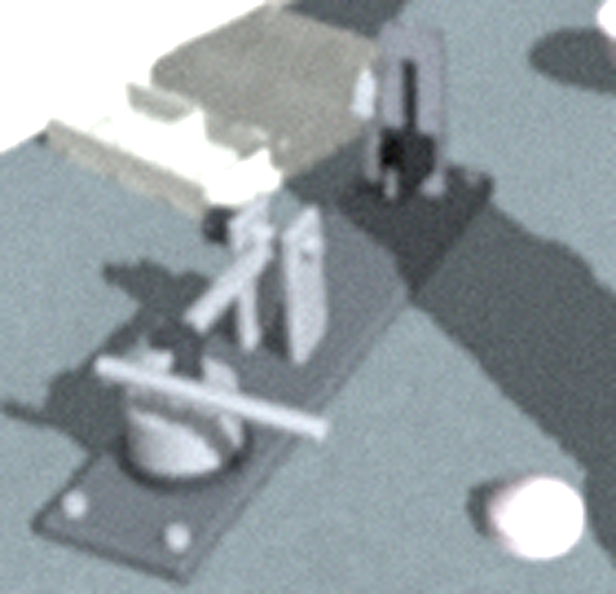

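```bash
cat > h.py <<'E'
import numpy as np, json
from cell import env
from scipy.spatial.transform import Rotation as R
P={n:env.camera_params(n) for n in("side","top")}
def proj(n,X):
    p=P[n]; E=np.array(p["extrinsics"]); c=E[:3,:3]@np.asarray(X)+E[:3,3]
    return np.array([p["cx"]+p["fx"]*c[0]/-c[2], p["cy"]+p["fy"]*-c[1]/-c[2]])
def tp(u,v): return np.array([235+(u+.5)/4.5-.5,130+(v+.5)/4.5-.5])
def sp(u,v): return np.array([225+(u+.5)/4.4-.5,140+(v+.5)/4.4-.5])
E
python3 - <<'E'
from h import *
from scipy.optimize import least_squares as LS
obs=[("top",(102,207),(.024,.135,.085)),("top",(160,430),(-.1,.135,.085)),
("side",(104,366),(.024,.135,.085)),("side",(321,430),(-.1,.135,.085)),
("top",(80,357),(-.0425,"L",.014)),("top",(47,210),(.0425,"L",.014)),("top",(755,172),(-.0425,"R",.014)),
("side",(35,523),(.0425,"L",.014)),("side",(494,183),(-.0425,"R",.014)),
("top",(186,246),(0,.105,.055)),("top",(703,32),(.02,-.182,.129)),("top",(725,104),(-.02,-.182,.129))]
def pt(q,l):
    y={"L":q[3]+.2,"R":q[3]-.2}.get(l[1],l[1]); c,s=np.cos(q[2]),np.sin(q[2])
    return np.array([q[0]+c*l[0]-s*y,q[1]+s*l[0]+c*y,l[2]])
f=lambda q:np.concatenate([proj(n,pt(q,l))-(tp if n=="top" else sp)(*u) for n,u,l in obs])
r=LS(f,[.65,0,.2,0],loss="soft_l1"); q=r.x; print(q,np.degrees(q[2])); print(r.fun.reshape(-1,2).round(1).tolist() if 0 else f(q).reshape(-1,2).round(1).tolist())
# limpet triangulate, free xyz; bar ends too
tri=lambda a,b:LS(lambda X:np.r_[proj("top",X)-tp(*a),proj("side",X)-sp(*b)],[.5,0,.02])
for a,b in(((331,545),(537,517)),((102,207),(104,366)),((160,430),(321,430))):
    t=tri(a,b); print(t.x.round(4),t.fun.round(2))
for l in((0,0,.085),(-.06,.135,.085),(-.06,-.135,.085),(0,.105,.055)): print(l,pt(q,l).round(4))
for z in(.071,.082,.096): print(z,[(235-0,)and ((proj("top",pt(q,(0,-.135,z)))-[235,130])*4.5).round(), ((proj("side",pt(q,(0,-.135,z)))-[225,140])*4.4).round()])
E
```

```text
[ 0.62688964  0.00703836  0.24735979 -0.01932505] 14.172671716749553
[[0.1, -0.5], [0.7, 1.0], [-1.1, -0.3], [0.3, -0.3], [-0.9, 0.5], [-2.0, 0.9], [1.3, -0.3], [-0.0, -0.7], [0.5, -2.6], [-1.9, -1.1], [-0.0, -0.2], [0.1, 0.7]]
[0.4329 0.0305 0.0046] [ 0.47  0.62 -0.69 -0.  ]
[0.6152 0.1434 0.085 ] [ 0.27  0.28 -0.36 -0.05]
[0.4983 0.1144 0.0842] [ 0.35  0.41 -0.48 -0.03]
(0, 0, 0.085) [0.6269 0.007  0.085 ]
(-0.06, 0.135, 0.085) [0.5357 0.1232 0.085 ]
(-0.06, -0.135, 0.085) [ 0.6018 -0.1385  0.085 ]
(0, 0.105, 0.055) [0.6012 0.1088 0.055 ]
0.071 [array([608., 116.]), array([378., 142.])]
0.082 [array([610., 112.]), array([378., 127.])]
0.096 [array([614., 106.]), array([377., 107.])]
```

jog_arm([
  {"az": 5.9},
  {"az": 5.8},
  {"x": 2.6, "y": -4.0},
  {"x": 2.6, "y": -4.0},
  {"x": 2.6, "y": -4.0},
], claw=0, squeeze=30)

```text
$.motion[0]: bad value
```

jog_arm([
  {"x": 2.6, "y": -4.0},
  {"x": 2.6, "y": -4.0},
  {"x": 2.6, "y": -4.0},
  {"x": 2.6, "y": -4.0},
  {"x": 2.6, "y": -4.0},
])

```text
$.motion[0]: bad value
```

jog_arm([
  {"x": 2.6, "y": -4.0},
  {"x": 2.6, "y": -4.0},
  {"x": 2.6, "y": -4.0},
  {"x": 2.6, "y": -4.0},
  {"x": 2.6, "y": -4.0},
])

```text
$.motion[0]: bad value
```

jog_arm([
  {"x": 0, "y": 0, "z": 0, "ax": 0, "ay": 0, "az": 5.9},
  {"x": 0, "y": 0, "z": 0, "ax": 0, "ay": 0, "az": 5.8},
  {"x": 2.6, "y": -4.0, "z": 0, "ax": 0, "ay": 0, "az": 0},
  {"x": 2.6, "y": -4.0, "z": 0, "ax": 0, "ay": 0, "az": 0},
  {"x": 2.6, "y": -4.0, "z": 0, "ax": 0, "ay": 0, "az": 0},
], claw=0, squeeze=30)

```text
time_s: 0.6
tool_pos: [0.3301, -0.4476, 0.2218]
tool_rot: [-179.9, 0.0, 14.1]
force: [1.1, 0.1, 0.7]
grip_width: 0.0546
grasp_force: 0.0
```

jog_arm([
  {"x": 2.6, "y": -4.0, "z": 0, "ax": 0, "ay": 0, "az": 0},
  {"x": 2.6, "y": -4.0, "z": 0, "ax": 0, "ay": 0, "az": 0},
  {"x": 2.6, "y": -4.0, "z": 0, "ax": 0, "ay": 0, "az": 0},
  {"x": 2.6, "y": -4.0, "z": 0, "ax": 0, "ay": 0, "az": 0},
  {"x": 2.6, "y": -4.0, "z": 0, "ax": 0, "ay": 0, "az": 0},
])

```text
time_s: 1.1
tool_pos: [0.407, -0.2216, 0.2223]
tool_rot: [180.0, 0.0, 14.2]
force: [0.8, -0.4, 0.2]
grip_width: 0.0435
grasp_force: 0.0
```

jog_arm([
  {"x": 2.6, "y": -4.0, "z": 0, "ax": 0, "ay": 0, "az": 0},
  {"x": 2.6, "y": -4.0, "z": 0, "ax": 0, "ay": 0, "az": 0},
  {"x": 2.6, "y": -4.0, "z": 0, "ax": 0, "ay": 0, "az": 0},
  {"x": 2.6, "y": -4.0, "z": 0, "ax": 0, "ay": 0, "az": 0},
  {"x": 2.6, "y": -4.0, "z": 0, "ax": 0, "ay": 0, "az": 0},
])

```text
time_s: 1.6
tool_pos: [0.484, 0.004, 0.2224]
tool_rot: [180.0, 0.0, 14.2]
force: [0.5, -1.2, 0.8]
grip_width: 0.0437
grasp_force: 0.0
```

jog_arm([
  {"x": 2.6, "y": -4.0, "z": 0, "ax": 0, "ay": 0, "az": 0},
  {"x": 2.6, "y": -4.0, "z": 0, "ax": 0, "ay": 0, "az": 0},
  {"x": 1.5, "y": -2.3, "z": 3, "ax": 0, "ay": 0, "az": 0},
  {"x": 0, "y": 0, "z": 4, "ax": 0, "ay": 0, "az": 0},
  {"x": 0, "y": 0, "z": 3, "ax": 0, "ay": 0, "az": 0},
])

```text
time_s: 2.1
tool_pos: [0.5227, 0.1197, 0.1202]
tool_rot: [-180.0, 0.1, 14.3]
force: [0.1, -1.4, -0.3]
grip_width: 0.0437
grasp_force: 0.0
```

```bash
python3 - <<'E'
from h import *
import cv2
o=env.get_obs(); print(o["tool_pos"],o["force"])
t=env.read_camera("top")[:,:,::-1][130:262,235:411]; s=env.read_camera("side")[:,:,::-1][140:275,205:345]
a=cv2.resize(t,(400,300),interpolation=cv2.INTER_CUBIC);b=cv2.resize(s,(400,386),interpolation=cv2.INTER_CUBIC)
b[:]=b; im=np.zeros((386,800,3),np.uint8); im[:300,:400]=a; im[:,400:]=b
cv2.imwrite("pics/g1.png",cv2.convertScaleAbs(im,alpha=1.5,beta=10))
E
```

```text
[0.52265555 0.11968737 0.12021021] [ 0.10578575 -1.39342805 -0.34036395]
```

View pics/g1.png

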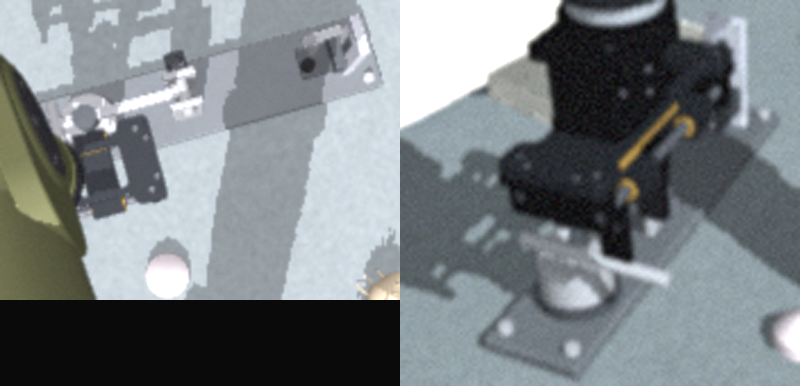

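The fingers straddle the bar: the bar is at about (640,270) in the side crop, with the near finger at (618,240). I'll descend and close.

jog_arm([
  {"x": 0, "y": 0, "z": 2.4, "ax": 0, "ay": 0, "az": 0},
  {"x": 0, "y": 0, "z": 2, "ax": 0, "ay": 0, "az": 0},
  {"x": 0, "y": 0, "z": 1.0, "ax": 0, "ay": 0, "az": 0},
  {"x": 0, "y": 0, "z": 0, "ax": 0, "ay": 0, "az": 0},
  {"x": 0, "y": 0, "z": 0, "ax": 0, "ay": 0, "az": 0},
])

```text
time_s: 2.7
tool_pos: [0.5246, 0.1185, 0.0698]
tool_rot: [180.0, -0.1, 14.2]
force: [-0.9, 0.2, 0.2]
grip_width: 0.0432
grasp_force: 0.0
```

jog_arm([
  {"x": 0, "y": 0, "z": 0, "ax": 0, "ay": 0, "az": 0},
  {"x": 0, "y": 0, "z": 0, "ax": 0, "ay": 0, "az": 0},
  {"x": 0, "y": 0, "z": 0, "ax": 0, "ay": 0, "az": 0},
  {"x": 0, "y": 0, "z": 0, "ax": 0, "ay": 0, "az": 0},
  {"x": 0, "y": 0, "z": 0, "ax": 0, "ay": 0, "az": 0},
], claw=-1, squeeze=30)

```text
time_s: 3.2
tool_pos: [0.5233, 0.1207, 0.0687]
tool_rot: [-179.8, -0.0, 14.2]
force: [-2.1, 7.8, 0.3]
grip_width: 0.0117
grasp_force: 11.3
```

```bash
python3 - <<'E'
from h import *
o=env.get_obs(); print(o["tool_pos"],o["force"],o["grasp_force"])
th=np.radians([0,3,8,14,21,29,37,45,53,61,69,77,85,93,101,109,117,125,133,141,149,154,158,161,163,164])
y=np.diff(13.5*(1-np.cos(th)));z=np.diff(-13.5*np.sin(th))
for i in range(0,25,5): print([(round(a,2),round(b,2)) for a,b in zip(y[i:i+5],z[i:i+5])])
E
```

```text
[0.52330128 0.12065537 0.068717  ] [-2.12218442  7.78715582  0.30726298] 11.256633549928665
[(np.float64(0.02), np.float64(-0.71)), (np.float64(0.11), np.float64(-1.17)), (np.float64(0.27), np.float64(-1.39)), (np.float64(0.5), np.float64(-1.57)), (np.float64(0.8), np.float64(-1.71))]
[(np.float64(1.03), np.float64(-1.58)), (np.float64(1.24), np.float64(-1.42)), (np.float64(1.42), np.float64(-1.24)), (np.float64(1.58), np.float64(-1.03)), (np.float64(1.71), np.float64(-0.8))]
[(np.float64(1.8), np.float64(-0.55)), (np.float64(1.86), np.float64(-0.29)), (np.float64(1.88), np.float64(-0.03)), (np.float64(1.87), np.float64(0.23)), (np.float64(1.82), np.float64(0.49))]
[(np.float64(1.73), np.float64(0.74)), (np.float64(1.61), np.float64(0.97)), (np.float64(1.46), np.float64(1.19)), (np.float64(1.28), np.float64(1.38)), (np.float64(1.08), np.float64(1.54))]
[(np.float64(0.56), np.float64(1.04)), (np.float64(0.38), np.float64(0.86)), (np.float64(0.25), np.float64(0.66)), (np.float64(0.15), np.float64(0.45)), (np.float64(0.07), np.float64(0.23))]
```

jog_arm([
  {"x": 0, "y": -0.1, "z": 0, "ax": 0, "ay": 0, "az": 0},
  {"x": 0, "y": 0, "z": 0, "ax": 0, "ay": 0, "az": 0},
  {"x": 0, "y": 0, "z": 0, "ax": 0, "ay": 0, "az": 0},
  {"x": 0, "y": 0, "z": 0, "ax": 0, "ay": 0, "az": 0},
  {"x": 0, "y": 0, "z": 0, "ax": 0, "ay": 0, "az": 0},
])

```text
time_s: 3.7
tool_pos: [0.5233, 0.1206, 0.0687]
tool_rot: [-179.9, -0.0, 14.2]
force: [-2.2, 5.4, 2.3]
grip_width: 0.0113
grasp_force: 30.0
```

jog_arm([
  {"x": 0, "y": 0.02, "z": -0.71, "ax": 0, "ay": 0, "az": 0},
  {"x": 0, "y": 0.11, "z": -1.17, "ax": 0, "ay": 0, "az": 0},
  {"x": 0, "y": 0.27, "z": -1.39, "ax": 0, "ay": 0, "az": 0},
  {"x": 0, "y": 0.5, "z": -1.57, "ax": 0, "ay": 0, "az": 0},
  {"x": 0, "y": 0.8, "z": -1.71, "ax": 0, "ay": 0, "az": 0},
])

```text
time_s: 4.2
tool_pos: [0.5269, 0.1058, 0.1339]
tool_rot: [-179.8, -0.0, 14.3]
force: [1.5, 5.5, -4.0]
grip_width: 0.0109
grasp_force: 30.0
```

jog_arm([
  {"x": 0, "y": 1.03, "z": -1.58, "ax": 0, "ay": 0, "az": 0},
  {"x": 0, "y": 1.24, "z": -1.42, "ax": 0, "ay": 0, "az": 0},
  {"x": 0, "y": 1.42, "z": -1.24, "ax": 0, "ay": 0, "az": 0},
  {"x": 0, "y": 1.58, "z": -1.03, "ax": 0, "ay": 0, "az": 0},
  {"x": 0, "y": 1.71, "z": -0.8, "ax": 0, "ay": 0, "az": 0},
])

```text
time_s: 4.7
tool_pos: [0.5432, 0.0423, 0.1974]
tool_rot: [-179.5, 0.0, 14.5]
force: [-8.0, 11.4, 11.1]
grip_width: 0.011
grasp_force: 30.0
```

jog_arm([
  {"x": 0, "y": 1.8, "z": -0.55, "ax": 0, "ay": 0, "az": 0},
  {"x": 0, "y": 1.86, "z": -0.29, "ax": 0, "ay": 0, "az": 0},
  {"x": 0, "y": 1.88, "z": -0.03, "ax": 0, "ay": 0, "az": 0},
  {"x": 0, "y": 1.87, "z": 0.23, "ax": 0, "ay": 0, "az": 0},
  {"x": 0, "y": 1.82, "z": 0.49, "ax": 0, "ay": 0, "az": 0},
])

```text
time_s: 5.2
tool_pos: [0.5673, -0.0533, 0.1975]
tool_rot: [-179.9, -0.0, 14.2]
force: [-2.1, 7.3, 1.4]
grip_width: 0.0104
grasp_force: 30.0
```

jog_arm([
  {"x": 0, "y": 1.73, "z": 0.74, "ax": 0, "ay": 0, "az": 0},
  {"x": 0, "y": 1.61, "z": 0.97, "ax": 0, "ay": 0, "az": 0},
  {"x": 0, "y": 1.46, "z": 1.19, "ax": 0, "ay": 0, "az": 0},
  {"x": 0, "y": 1.28, "z": 1.38, "ax": 0, "ay": 0, "az": 0},
  {"x": 0, "y": 1.08, "z": 1.54, "ax": 0, "ay": 0, "az": 0},
])

```text
time_s: 5.7
tool_pos: [0.5845, -0.1227, 0.1381]
tool_rot: [-179.9, 0.1, 14.2]
force: [-2.0, 5.8, 4.1]
grip_width: 0.0109
grasp_force: 30.0
```

jog_arm([
  {"x": 0, "y": 0.56, "z": 1.04, "ax": 0, "ay": 0, "az": 0},
  {"x": 0, "y": 0.38, "z": 0.86, "ax": 0, "ay": 0, "az": 0},
  {"x": 0, "y": 0.25, "z": 0.66, "ax": 0, "ay": 0, "az": 0},
  {"x": 0, "y": 0.15, "z": 0.45, "ax": 0, "ay": 0, "az": 0},
  {"x": 0, "y": 0.07, "z": 0.23, "ax": 0, "ay": 0, "az": 0},
])

```text
time_s: 6.2
tool_pos: [0.5877, -0.136, 0.1058]
tool_rot: [-179.9, 0.1, 14.2]
force: [-2.9, 4.7, 6.4]
grip_width: 0.0109
grasp_force: 30.0
```

jog_arm([
  {"x": 0, "y": 0, "z": 0, "ax": 0, "ay": 0, "az": 0},
  {"x": 0, "y": 0, "z": 0, "ax": 0, "ay": 0, "az": 0},
  {"x": 0, "y": 0, "z": 0, "ax": 0, "ay": 0, "az": 0},
  {"x": 0, "y": 0, "z": 0, "ax": 0, "ay": 0, "az": 0},
  {"x": 0, "y": 0, "z": 0, "ax": 0, "ay": 0, "az": 0},
])

```text
time_s: 6.7
tool_pos: [0.5877, -0.1359, 0.1062]
tool_rot: [-179.9, 0.1, 14.2]
force: [-3.3, 4.5, 6.2]
grip_width: 0.0111
grasp_force: 30.0
```

```bash
python3 - <<'E'
from h import *
import cv2
o=env.get_obs(); print(o["tool_pos"],o["force"])
t=env.read_camera("top")[:,:,::-1][110:242,265:441]; s=env.read_camera("side")[:,:,::-1][100:235,245:385]
a=cv2.resize(t,(400,300),interpolation=cv2.INTER_CUBIC);b=cv2.resize(s,(400,386),interpolation=cv2.INTER_CUBIC)
im=np.zeros((386,800,3),np.uint8); im[:300,:400]=a; im[:,400:]=b
cv2.imwrite("pics/g2.png",cv2.convertScaleAbs(im,alpha=1.7,beta=15))
E
```

```text
[ 0.58769671 -0.13587594  0.1062112 ] [-3.3152444   4.54208747  6.24407814]
```

View pics/g2.png

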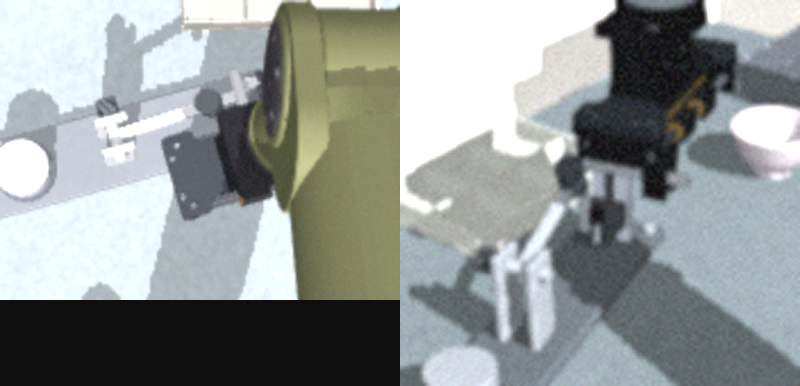

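The hammer is nearly over, with the head at (570,170) in the side crop, and the spring reads about 6 N upward at the hand. I'll approach the catch and watch Fz.

jog_arm([
  {"x": 0, "y": 0.12, "z": 0.4, "ax": 0, "ay": 0, "az": 0},
  {"x": 0, "y": 0.1, "z": 0.4, "ax": 0, "ay": 0, "az": 0},
  {"x": 0, "y": 0.08, "z": 0.4, "ax": 0, "ay": 0, "az": 0},
  {"x": 0, "y": 0.07, "z": 0.4, "ax": 0, "ay": 0, "az": 0},
  {"x": 0, "y": 0.05, "z": 0.4, "ax": 0, "ay": 0, "az": 0},
])

```text
time_s: 7.3
tool_pos: [0.5888, -0.1399, 0.0863]
tool_rot: [-179.9, 0.1, 14.2]
force: [-4.1, 5.9, 8.3]
grip_width: 0.0113
grasp_force: 30.0
```

jog_arm([
  {"x": 0, "y": 0.01, "z": 0.1, "ax": 0, "ay": 0, "az": 0},
  {"x": 0, "y": 0.01, "z": 0.1, "ax": 0, "ay": 0, "az": 0},
  {"x": 0, "y": 0.01, "z": 0.1, "ax": 0, "ay": 0, "az": 0},
  {"x": 0, "y": 0.01, "z": 0.1, "ax": 0, "ay": 0, "az": 0},
  {"x": 0, "y": 0.01, "z": 0.1, "ax": 0, "ay": 0, "az": 0},
])

```text
time_s: 7.8
tool_pos: [0.5889, -0.1405, 0.0817]
tool_rot: [-179.9, 0.1, 14.2]
force: [-3.8, 5.1, 7.8]
grip_width: 0.0111
grasp_force: 30.0
```

jog_arm([
  {"x": 0, "y": 0.01, "z": 0.05, "ax": 0, "ay": 0, "az": 0},
  {"x": 0, "y": 0.01, "z": 0.05, "ax": 0, "ay": 0, "az": 0},
  {"x": 0, "y": 0.01, "z": 0.05, "ax": 0, "ay": 0, "az": 0},
  {"x": 0, "y": 0.01, "z": 0.05, "ax": 0, "ay": 0, "az": 0},
  {"x": 0, "y": 0, "z": 0, "ax": 0, "ay": 0, "az": 0},
])

```text
time_s: 8.3
tool_pos: [0.589, -0.1407, 0.0796]
tool_rot: [-179.9, 0.1, 14.2]
force: [-4.8, 5.7, 8.8]
grip_width: 0.0112
grasp_force: 30.0
```

jog_arm([
  {"x": 0, "y": 0, "z": 0.05, "ax": 0, "ay": 0, "az": 0},
  {"x": 0, "y": 0, "z": 0.05, "ax": 0, "ay": 0, "az": 0},
  {"x": 0, "y": 0.01, "z": 0.05, "ax": 0, "ay": 0, "az": 0},
  {"x": 0, "y": 0.01, "z": 0.05, "ax": 0, "ay": 0, "az": 0},
  {"x": 0, "y": 0, "z": 0, "ax": 0, "ay": 0, "az": 0},
])

```text
time_s: 8.8
tool_pos: [0.589, -0.1408, 0.0776]
tool_rot: [-179.9, 0.1, 14.2]
force: [-3.7, 5.3, 8.6]
grip_width: 0.0108
grasp_force: 30.0
```

jog_arm([
  {"x": 0, "y": 0, "z": 0.05, "ax": 0, "ay": 0, "az": 0},
  {"x": 0, "y": 0, "z": 0.05, "ax": 0, "ay": 0, "az": 0},
  {"x": 0, "y": 0.01, "z": 0.05, "ax": 0, "ay": 0, "az": 0},
  {"x": 0, "y": 0.01, "z": 0.05, "ax": 0, "ay": 0, "az": 0},
  {"x": 0, "y": 0, "z": 0, "ax": 0, "ay": 0, "az": 0},
])

```text
time_s: 9.3
tool_pos: [0.5891, -0.141, 0.0756]
tool_rot: [-179.9, 0.1, 14.2]
force: [-4.1, 5.9, 8.2]
grip_width: 0.0115
grasp_force: 30.0
```

jog_arm([
  {"x": 0, "y": 0, "z": 0.05, "ax": 0, "ay": 0, "az": 0},
  {"x": 0, "y": 0, "z": 0.05, "ax": 0, "ay": 0, "az": 0},
  {"x": 0, "y": 0.01, "z": 0.05, "ax": 0, "ay": 0, "az": 0},
  {"x": 0, "y": 0.01, "z": 0.05, "ax": 0, "ay": 0, "az": 0},
  {"x": 0, "y": 0, "z": 0, "ax": 0, "ay": 0, "az": 0},
])

```text
time_s: 9.8
tool_pos: [0.5891, -0.1411, 0.0734]
tool_rot: [-179.9, 0.1, 14.2]
force: [-5.7, 5.9, 7.5]
grip_width: 0.0108
grasp_force: 30.0
```

jog_arm([
  {"x": 0, "y": 0, "z": 0.05, "ax": 0, "ay": 0, "az": 0},
  {"x": 0, "y": 0, "z": 0.05, "ax": 0, "ay": 0, "az": 0},
  {"x": 0, "y": 0, "z": 0.05, "ax": 0, "ay": 0, "az": 0},
  {"x": 0, "y": 0, "z": 0.05, "ax": 0, "ay": 0, "az": 0},
  {"x": 0, "y": 0, "z": 0, "ax": 0, "ay": 0, "az": 0},
])

```text
time_s: 10.3
tool_pos: [0.5891, -0.1412, 0.0714]
tool_rot: [-179.9, 0.1, 14.2]
force: [-3.6, 5.2, 8.8]
grip_width: 0.0108
grasp_force: 30.0
```

jog_arm([
  {"x": 0, "y": 0, "z": 0.05, "ax": 0, "ay": 0, "az": 0},
  {"x": 0, "y": 0, "z": 0.05, "ax": 0, "ay": 0, "az": 0},
  {"x": 0, "y": 0, "z": 0.05, "ax": 0, "ay": 0, "az": 0},
  {"x": 0, "y": 0, "z": 0.05, "ax": 0, "ay": 0, "az": 0},
  {"x": 0, "y": 0, "z": 0, "ax": 0, "ay": 0, "az": 0},
])

```text
time_s: 10.8
tool_pos: [0.5892, -0.1412, 0.0695]
tool_rot: [-179.9, 0.1, 14.2]
force: [-4.0, 5.7, 7.1]
grip_width: 0.0109
grasp_force: 30.0
```

jog_arm([
  {"x": 0, "y": 0, "z": 0.05, "ax": 0, "ay": 0, "az": 0},
  {"x": 0, "y": 0, "z": 0.05, "ax": 0, "ay": 0, "az": 0},
  {"x": 0, "y": 0, "z": 0.05, "ax": 0, "ay": 0, "az": 0},
  {"x": 0, "y": 0, "z": 0.05, "ax": 0, "ay": 0, "az": 0},
  {"x": 0, "y": 0, "z": 0, "ax": 0, "ay": 0, "az": 0},
])

```text
time_s: 11.3
tool_pos: [0.5892, -0.1412, 0.0675]
tool_rot: [-179.9, 0.1, 14.2]
force: [-3.7, 5.8, 8.5]
grip_width: 0.0109
grasp_force: 30.0
```

jog_arm([
  {"x": 0, "y": 0, "z": 0.05, "ax": 0, "ay": 0, "az": 0},
  {"x": 0, "y": 0, "z": 0.05, "ax": 0, "ay": 0, "az": 0},
  {"x": 0, "y": 0, "z": 0.05, "ax": 0, "ay": 0, "az": 0},
  {"x": 0, "y": 0, "z": 0.05, "ax": 0, "ay": 0, "az": 0},
  {"x": 0, "y": 0, "z": 0, "ax": 0, "ay": 0, "az": 0},
])

```text
time_s: 11.8
tool_pos: [0.5891, -0.1413, 0.0654]
tool_rot: [-179.9, 0.1, 14.2]
force: [-3.7, 6.7, 7.2]
grip_width: 0.0107
grasp_force: 30.0
```

jog_arm([
  {"x": 0, "y": 0, "z": 0.05, "ax": 0, "ay": 0, "az": 0},
  {"x": 0, "y": 0, "z": 0.05, "ax": 0, "ay": 0, "az": 0},
  {"x": 0, "y": 0, "z": 0.05, "ax": 0, "ay": 0, "az": 0},
  {"x": 0, "y": 0, "z": 0.05, "ax": 0, "ay": 0, "az": 0},
  {"x": 0, "y": 0, "z": 0, "ax": 0, "ay": 0, "az": 0},
])

```text
time_s: 12.3
tool_pos: [0.5892, -0.1412, 0.0634]
tool_rot: [-179.9, 0.1, 14.2]
force: [-2.2, 5.8, 7.0]
grip_width: 0.0108
grasp_force: 30.0
```

jog_arm([
  {"x": 0, "y": 0, "z": 0.05, "ax": 0, "ay": 0, "az": 0},
  {"x": 0, "y": 0, "z": 0.05, "ax": 0, "ay": 0, "az": 0},
  {"x": 0, "y": -0.01, "z": 0.05, "ax": 0, "ay": 0, "az": 0},
  {"x": 0, "y": 0, "z": 0.05, "ax": 0, "ay": 0, "az": 0},
  {"x": 0, "y": 0, "z": 0, "ax": 0, "ay": 0, "az": 0},
])

```text
time_s: 12.8
tool_pos: [0.5891, -0.1412, 0.0614]
tool_rot: [-179.9, 0.1, 14.2]
force: [-3.5, 6.1, 7.6]
grip_width: 0.0112
grasp_force: 30.0
```

jog_arm([
  {"x": 0, "y": 0, "z": 0.05, "ax": 0, "ay": 0, "az": 0},
  {"x": 0, "y": 0, "z": 0.05, "ax": 0, "ay": 0, "az": 0},
  {"x": 0, "y": -0.01, "z": 0.05, "ax": 0, "ay": 0, "az": 0},
  {"x": 0, "y": 0, "z": 0.05, "ax": 0, "ay": 0, "az": 0},
  {"x": 0, "y": 0, "z": 0, "ax": 0, "ay": 0, "az": 0},
])

```text
time_s: 13.3
tool_pos: [0.5891, -0.1411, 0.0594]
tool_rot: [-179.9, 0.1, 14.2]
force: [-4.7, 6.0, 8.2]
grip_width: 0.0109
grasp_force: 30.1
```

jog_arm([
  {"x": 0, "y": 0, "z": 0.05, "ax": 0, "ay": 0, "az": 0},
  {"x": 0, "y": 0, "z": 0.05, "ax": 0, "ay": 0, "az": 0},
  {"x": 0, "y": -0.01, "z": 0.05, "ax": 0, "ay": 0, "az": 0},
  {"x": 0, "y": 0, "z": 0.05, "ax": 0, "ay": 0, "az": 0},
  {"x": 0, "y": 0, "z": 0, "ax": 0, "ay": 0, "az": 0},
])

```text
time_s: 13.8
tool_pos: [0.5892, -0.1411, 0.0584]
tool_rot: [-179.9, 0.1, 14.2]
force: [-5.6, 7.0, 13.7]
grip_width: 0.0111
grasp_force: 30.1
```

jog_arm([
  {"x": 0, "y": 0, "z": 0.05, "ax": 0, "ay": 0, "az": 0},
  {"x": 0, "y": 0, "z": 0, "ax": 0, "ay": 0, "az": 0},
  {"x": 0, "y": 0, "z": 0, "ax": 0, "ay": 0, "az": 0},
  {"x": 0, "y": 0, "z": 0, "ax": 0, "ay": 0, "az": 0},
  {"x": 0, "y": 0, "z": 0, "ax": 0, "ay": 0, "az": 0},
])

```text
time_s: 14.3
tool_pos: [0.5892, -0.1411, 0.0582]
tool_rot: [-179.9, 0.1, 14.2]
force: [-6.8, 7.0, 14.4]
grip_width: 0.011
grasp_force: 30.1
```

jog_arm([
  {"x": 0, "y": 0, "z": -0.1, "ax": 0, "ay": 0, "az": 0},
  {"x": 0, "y": 0, "z": -0.1, "ax": 0, "ay": 0, "az": 0},
  {"x": 0, "y": 0, "z": -0.1, "ax": 0, "ay": 0, "az": 0},
  {"x": 0, "y": 0, "z": -0.1, "ax": 0, "ay": 0, "az": 0},
  {"x": 0, "y": 0, "z": 0, "ax": 0, "ay": 0, "az": 0},
])

```text
time_s: 14.8
tool_pos: [0.5891, -0.1412, 0.0611]
tool_rot: [-179.9, 0.1, 14.2]
force: [-3.2, 5.5, 7.9]
grip_width: 0.0112
grasp_force: 30.0
```

jog_arm([
  {"x": 0, "y": 0, "z": -0.05, "ax": 0, "ay": 0, "az": 0},
  {"x": 0, "y": 0, "z": -0.05, "ax": 0, "ay": 0, "az": 0},
  {"x": 0, "y": 0, "z": -0.05, "ax": 0, "ay": 0, "az": 0},
  {"x": 0, "y": 0, "z": -0.05, "ax": 0, "ay": 0, "az": 0},
  {"x": 0, "y": 0, "z": 0, "ax": 0, "ay": 0, "az": 0},
])

```text
time_s: 15.3
tool_pos: [0.5891, -0.1412, 0.0626]
tool_rot: [-179.9, 0.1, 14.2]
force: [-2.7, 5.1, 5.4]
grip_width: 0.0111
grasp_force: 30.0
```

jog_arm([
  {"x": 0, "y": 0, "z": -0.05, "ax": 0, "ay": 0, "az": 0},
  {"x": 0, "y": 0, "z": -0.05, "ax": 0, "ay": 0, "az": 0},
  {"x": 0, "y": 0, "z": -0.05, "ax": 0, "ay": 0, "az": 0},
  {"x": 0, "y": 0, "z": 0, "ax": 0, "ay": 0, "az": 0},
  {"x": 0, "y": 0, "z": 0, "ax": 0, "ay": 0, "az": 0},
])

```text
time_s: 15.8
tool_pos: [0.5891, -0.1412, 0.0629]
tool_rot: [-179.9, 0.1, 14.2]
force: [-0.4, 5.0, -1.7]
grip_width: 0.0106
grasp_force: 30.0
```

jog_arm([
  {"x": 0, "y": -0.05, "z": 0.03, "ax": 0, "ay": 0, "az": 0},
  {"x": 0, "y": -0.05, "z": 0, "ax": 0, "ay": 0, "az": 0},
  {"x": 0, "y": -0.05, "z": 0, "ax": 0, "ay": 0, "az": 0},
  {"x": 0, "y": 0, "z": 0, "ax": 0, "ay": 0, "az": 0},
  {"x": 0, "y": 0, "z": 0, "ax": 0, "ay": 0, "az": 0},
], squeeze=10)

```text
time_s: 16.3
tool_pos: [0.589, -0.1412, 0.0629]
tool_rot: [-180.0, 0.0, 14.2]
force: [1.3, 4.7, -3.3]
grip_width: 0.0113
grasp_force: 10.0
```

jog_arm([
  {"x": 0, "y": 0, "z": 0, "ax": 0, "ay": 0, "az": 0},
  {"x": 0, "y": 0, "z": 0, "ax": 0, "ay": 0, "az": 0},
  {"x": 0, "y": 0, "z": 0, "ax": 0, "ay": 0, "az": 0},
  {"x": 0, "y": 0, "z": 0, "ax": 0, "ay": 0, "az": 0},
  {"x": 0, "y": 0, "z": 0, "ax": 0, "ay": 0, "az": 0},
], claw=-0.4)

```text
time_s: 16.8
tool_pos: [0.5894, -0.1416, 0.0636]
tool_rot: [180.0, -0.0, 14.2]
force: [0.3, 0.1, -0.3]
grip_width: 0.0259
grasp_force: 0.0
```

jog_arm([
  {"x": 0, "y": 0, "z": 0, "ax": 0, "ay": 0, "az": 0},
  {"x": 0, "y": 0, "z": 0, "ax": 0, "ay": 0, "az": 0},
  {"x": 0, "y": 0, "z": 0, "ax": 0, "ay": 0, "az": 0},
  {"x": 0, "y": 0, "z": 0, "ax": 0, "ay": 0, "az": 0},
  {"x": 0, "y": 0, "z": 0, "ax": 0, "ay": 0, "az": 0},
])

```text
time_s: 17.3
tool_pos: [0.5893, -0.1411, 0.0633]
tool_rot: [180.0, 0.0, 14.2]
force: [0.3, 0.2, 0.1]
grip_width: 0.026
grasp_force: 0.0
```

jog_arm([
  {"x": 0, "y": 0, "z": -1, "ax": 0, "ay": 0, "az": 0},
  {"x": 0, "y": 0, "z": -2, "ax": 0, "ay": 0, "az": 0},
  {"x": 0, "y": 0, "z": -3, "ax": 0, "ay": 0, "az": 0},
  {"x": 0, "y": 0, "z": -3, "ax": 0, "ay": 0, "az": 0},
  {"x": 0, "y": 0, "z": -3, "ax": 0, "ay": 0, "az": 0},
])

```text
time_s: 17.8
tool_pos: [0.5894, -0.1409, 0.1854]
tool_rot: [180.0, -0.0, 14.2]
force: [0.3, 0.2, -0.1]
grip_width: 0.0263
grasp_force: 0.0
```

```bash
python3 - <<'E'
from h import *
import cv2
from scipy.optimize import least_squares as LS
o=env.get_obs(); print(o["tool_pos"],o["force"])
a=np.linspace(0,2*np.pi,60)
cone=np.array([[r*np.cos(t),r*np.sin(t),z] for r,z in((.025,0),(.024,.012),(.003,.026)) for t in a])
def seg(n,box):
    im=cv2.imread(f"pics/{n}0.png").astype(float); x0,y0,x1,y1=box; c=im[y0:y1,x0:x1]
    bg=np.median(c.reshape(-1,3),0); d=c[:,:,2]-c[:,:,0]*0-bg[2]   # red channel over bench
    m=((d>35)).astype(np.uint8)
    k,l,st,ce=cv2.connectedComponentsWithStats(m); i=1+st[1:,4].argmax(); return ce[i]+[x0,y0],st[i,4]
def ren(n,X):
    p=np.array([proj(n,X+c) for c in cone]).astype(np.float32); h=cv2.convexHull(p); m=cv2.moments(h); return np.array([m["m10"],m["m01"]])/m["m00"],m["m00"]
T=seg("top",(290,235,330,270)); S=seg("side",(325,238,368,275)); print(T,S)
r=LS(lambda X:np.r_[ren("top",X)[0]-T[0],ren("side",X)[0]-S[0]],[.433,.03,0],diff_step=1e-3,x_scale=.01); print(r.x.round(4),r.fun.round(2),ren("top",r.x)[1],ren("side",r.x)[1])
r=LS(lambda X:np.r_[ren("top",np.r_[X,0])[0]-T[0],ren("side",np.r_[X,0])[0]-S[0]],[.433,.03],diff_step=1e-3); print(r.x.round(4),r.fun.round(2))
t=env.read_camera("top")[:,:,::-1][110:242,225:401]; s=env.read_camera("side")[:,:,::-1][100:235,245:385]
A=cv2.resize(t,(400,300),interpolation=cv2.INTER_CUBIC);b=cv2.resize(s,(400,386),interpolation=cv2.INTER_CUBIC)
im=np.zeros((386,800,3),np.uint8); im[:300,:400]=A; im[:,400:]=b
cv2.imwrite("pics/g3.png",cv2.convertScaleAbs(im,alpha=1.2,beta=5))
E
```

```text
[ 0.58936829 -0.1409233   0.18537056] [ 0.32182467  0.20064067 -0.081937  ]
(array([308.        , 253.81005587]), np.int32(179)) (array([347.68070175, 257.47719298]), np.int32(285))
[0.427  0.0323 0.0034] [-0.04 -0.06  0.06  0.  ] 311.35189438727684 357.321319302544
[0.4276 0.0313] [ 0.42 -0.41  0.05  0.75]
```

View pics/g3.png

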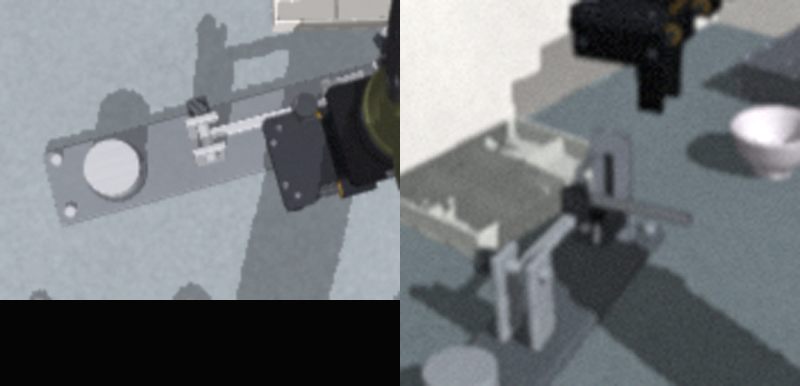

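The hammer is cocked: its arm is level towards the catch and the bar is hooked at about (600,205) in the side crop. The anvil is free at (113,168) in the top crop. Next I'll refine the limpet and anvil centres.

```bash
python3 - <<'E'
from h import *
import cv2
from scipy.optimize import least_squares as LS
a=np.linspace(0,2*np.pi,60)
cone=np.array([[r*np.cos(t),r*np.sin(t),z] for r,z in((.025,0),(.024,.012),(.003,.026)) for t in a])
disc=np.array([[.03*np.cos(t),.03*np.sin(t),0] for t in a])
def big(m,o):
    k,l,st,ce=cv2.connectedComponentsWithStats(m.astype(np.uint8)); i=1+st[1:,4].argmax(); return ce[i]+o,int(st[i,4])
def ren(n,X,S):
    h=cv2.convexHull(np.array([proj(n,X+c) for c in S]).astype(np.float32)); m=cv2.moments(h); return np.array([m["m10"],m["m01"]])/m["m00"],m["m00"]
def cr(im,b): return im[b[1]:b[3],b[0]:b[2]].astype(float)
bt,bs=(290,230,330,270),(325,238,368,275); o={}
for n,b in(("top",bt),("side",bs)):
    c=cr(cv2.imread(f"pics/{n}0.png"),b); d=c[:,:,2]-c[:,:,0]; print(np.median(d),np.percentile(d,[5,95,99]))
    o[n]=big(d>(np.median(d)+np.percentile(d,97))/2,b[:2]); print(n,o[n])
r=LS(lambda X:np.r_[ren("top",X,cone)[0]-o["top"][0],ren("side",X,cone)[0]-o["side"][0]],[.433,.03,0],diff_step=1e-3,x_scale=.01); print("limpet",r.x.round(4),r.fun.round(2),ren("top",r.x,cone)[1],ren("side",r.x,cone)[1])
b=(252,160,298,206); c=cr(env.read_camera("top")[:,:,::-1],b).mean(2); th=(np.median(c)+np.percentile(c,90))/2
A=big(c>th,b[:2]); print("anvil px",A,np.percentile(c,[10,50,75,90]))
r=LS(lambda X:ren("top",np.r_[X,.055],disc)[0]-A[0],[.6,.109],diff_step=1e-3); print(r.x.round(4),ren("top",np.r_[r.x,.055],disc)[1])
E
```

```text
-11.0 [-12.   3.   4.]
top (array([308.21568627, 250.49346405]), 306)
-11.0 [-15.  -1.   0.]
side (array([345.9439528 , 256.64306785]), 339)
limpet [0.4339 0.0309 0.0009] [ 0.3   0.39 -0.43 -0.  ] 308.7526105446741 351.66370584024116
anvil px (array([273.56331878, 183.20087336]), 458) [ 95. 121. 144. 171.]
[0.6013 0.1101] 477.61244495538995
```

jog_arm([
  {"x": -1.8, "y": -3.4, "z": 0, "ax": 0, "ay": 0, "az": 0},
  {"x": -1.8, "y": -3.4, "z": 0, "ax": 0, "ay": 0, "az": 0},
  {"x": -1.8, "y": -3.4, "z": 0, "ax": 0, "ay": 0, "az": 0},
  {"x": -1.8, "y": -3.4, "z": 0, "ax": 0, "ay": 0, "az": 0},
  {"x": -1.8, "y": -3.4, "z": 0, "ax": 0, "ay": 0, "az": 0},
], claw=0.65, squeeze=12)

```text
time_s: 18.45
tool_pos: [0.4586, 0.0027, 0.1825]
tool_rot: [-180.0, 0.1, 14.2]
force: [0.6, 0.3, 1.5]
grip_width: 0.0585
grasp_force: 0.0
```

jog_arm([
  {"x": -1.8, "y": -3.4, "z": 0, "ax": 0, "ay": 0, "az": 0},
  {"x": 0, "y": 0, "z": 4, "ax": 0, "ay": 0, "az": 0},
  {"x": 0, "y": 0, "z": 4, "ax": 0, "ay": 0, "az": 0},
  {"x": 0, "y": 0, "z": 4, "ax": 0, "ay": 0, "az": 0},
  {"x": 0, "y": 0, "z": 2, "ax": 0, "ay": 0, "az": 0},
])

```text
time_s: 18.95
tool_pos: [0.4314, 0.0302, 0.0399]
tool_rot: [-179.9, 0.3, 14.2]
force: [0.0, -0.8, -0.2]
grip_width: 0.0719
grasp_force: 0.0
```

jog_arm([
  {"x": 0, "y": 0, "z": 0, "ax": 0, "ay": 0, "az": 0},
  {"x": 0, "y": 0, "z": 0, "ax": 0, "ay": 0, "az": 0},
  {"x": 0, "y": 0, "z": 0, "ax": 0, "ay": 0, "az": 0},
  {"x": 0, "y": 0, "z": 0, "ax": 0, "ay": 0, "az": 0},
  {"x": 0, "y": 0, "z": 0, "ax": 0, "ay": 0, "az": 0},
])

```text
time_s: 19.45
tool_pos: [0.4355, 0.0301, 0.0444]
tool_rot: [179.9, -0.1, 14.2]
force: [0.0, 0.3, -0.1]
grip_width: 0.0722
grasp_force: 0.0
```

jog_arm([
  {"x": -0.1, "y": -0.1, "z": 1.5, "ax": 0, "ay": 0, "az": 0},
  {"x": 0, "y": 0, "z": 1.2, "ax": 0, "ay": 0, "az": 0},
  {"x": 0, "y": 0, "z": 0.8, "ax": 0, "ay": 0, "az": 0},
  {"x": 0, "y": 0, "z": 0.4, "ax": 0, "ay": 0, "az": 0},
  {"x": 0, "y": 0, "z": 0, "ax": 0, "ay": 0, "az": 0},
])

```text
time_s: 19.95
tool_pos: [0.433, 0.031, 0.0038]
tool_rot: [-180.0, 0.1, 14.2]
force: [0.4, 0.3, 0.3]
grip_width: 0.0717
grasp_force: 0.0
```

jog_arm([
  {"x": 0, "y": 0, "z": 0, "ax": 0, "ay": 0, "az": 0},
  {"x": 0, "y": 0, "z": 0, "ax": 0, "ay": 0, "az": 0},
  {"x": 0, "y": 0, "z": 0, "ax": 0, "ay": 0, "az": 0},
  {"x": 0, "y": 0, "z": 0, "ax": 0, "ay": 0, "az": 0},
  {"x": 0, "y": 0, "z": 0, "ax": 0, "ay": 0, "az": 0},
], claw=-0.1, squeeze=12)

```text
time_s: 20.45
tool_pos: [0.4337, 0.0309, 0.0046]
tool_rot: [180.0, -0.0, 14.2]
force: [-0.6, 1.2, 0.9]
grip_width: 0.0479
grasp_force: 12.0
```

jog_arm([
  {"x": 0, "y": 0, "z": 0, "ax": 0, "ay": 0, "az": 0},
  {"x": 0, "y": 0, "z": 0, "ax": 0, "ay": 0, "az": 0},
  {"x": 0, "y": 0, "z": 0, "ax": 0, "ay": 0, "az": 0},
  {"x": 0, "y": 0, "z": 0, "ax": 0, "ay": 0, "az": 0},
  {"x": 0, "y": 0, "z": 0, "ax": 0, "ay": 0, "az": 0},
])

```text
time_s: 20.95
tool_pos: [0.4336, 0.0309, 0.0045]
tool_rot: [180.0, -0.0, 14.2]
force: [0.2, -0.8, 2.4]
grip_width: 0.048
grasp_force: 12.1
```

jog_arm([
  {"x": 0, "y": 0, "z": -1, "ax": 0, "ay": 0, "az": 0},
  {"x": 0, "y": 0, "z": -3, "ax": 0, "ay": 0, "az": 0},
  {"x": 0, "y": 0, "z": -3, "ax": 0, "ay": 0, "az": 0},
  {"x": 0, "y": 0, "z": -3, "ax": 0, "ay": 0, "az": 0},
  {"x": 0, "y": 0, "z": -1, "ax": 0, "ay": 0, "az": 0},
])

```text
time_s: 21.45
tool_pos: [0.4351, 0.0312, 0.1174]
tool_rot: [179.9, -0.3, 14.2]
force: [1.0, 0.7, -0.1]
grip_width: 0.0482
grasp_force: 11.9
```

jog_arm([
  {"x": 1, "y": -0.2, "z": 0, "ax": 0, "ay": 0, "az": 0},
  {"x": 2, "y": -0.4, "z": 0, "ax": 0, "ay": 0, "az": 0},
  {"x": 2.5, "y": -0.5, "z": 0, "ax": 0, "ay": 0, "az": 0},
  {"x": 2.5, "y": -0.5, "z": 0, "ax": 0, "ay": 0, "az": 0},
  {"x": 2.5, "y": -0.5, "z": 0, "ax": 0, "ay": 0, "az": 0},
])

```text
time_s: 21.95
tool_pos: [0.5303, 0.0778, 0.1123]
tool_rot: [-179.9, 0.1, 14.2]
force: [0.3, -0.7, 0.1]
grip_width: 0.0482
grasp_force: 11.9
```

jog_arm([
  {"x": 2.5, "y": -0.5, "z": 0, "ax": 0, "ay": 0, "az": 0},
  {"x": 2.5, "y": -0.5, "z": 0, "ax": 0, "ay": 0, "az": 0},
  {"x": 1.6, "y": -0.3, "z": 0, "ax": 0, "ay": 0, "az": 0},
  {"x": 1.0, "y": -0.1, "z": 0, "ax": 0, "ay": 0, "az": 0},
  {"x": 0, "y": 0, "z": 0, "ax": 0, "ay": 0, "az": 0},
])

```text
time_s: 22.45
tool_pos: [0.6004, 0.1102, 0.1125]
tool_rot: [-179.9, 0.1, 14.2]
force: [0.2, -0.4, 0.2]
grip_width: 0.0481
grasp_force: 11.9
```

jog_arm([
  {"x": 0, "y": 0, "z": 0, "ax": 0, "ay": 0, "az": 0},
  {"x": 0, "y": 0, "z": 0, "ax": 0, "ay": 0, "az": 0},
  {"x": 0, "y": 0, "z": 0, "ax": 0, "ay": 0, "az": 0},
  {"x": 0, "y": 0, "z": 0, "ax": 0, "ay": 0, "az": 0},
  {"x": 0, "y": 0, "z": 0, "ax": 0, "ay": 0, "az": 0},
])

```text
time_s: 22.95
tool_pos: [0.6002, 0.1089, 0.1146]
tool_rot: [180.0, -0.0, 14.2]
force: [-0.3, -0.0, -0.9]
grip_width: 0.0483
grasp_force: 11.9
```

jog_arm([
  {"x": 0.1, "y": 0, "z": 1.5, "ax": 0, "ay": 0, "az": 0},
  {"x": 0, "y": 0, "z": 1.5, "ax": 0, "ay": 0, "az": 0},
  {"x": 0, "y": 0, "z": 1.2, "ax": 0, "ay": 0, "az": 0},
  {"x": 0, "y": 0, "z": 0.8, "ax": 0, "ay": 0, "az": 0},
  {"x": 0, "y": 0, "z": 0.2, "ax": 0, "ay": 0, "az": 0},
])

```text
time_s: 23.45
tool_pos: [0.6002, 0.1093, 0.0604]
tool_rot: [-180.0, 0.2, 14.2]
force: [-0.8, 0.1, -0.9]
grip_width: 0.0478
grasp_force: 11.9
```

jog_arm([
  {"x": 0, "y": 0, "z": 0.1, "ax": 0, "ay": 0, "az": 0},
  {"x": 0, "y": 0, "z": 0.05, "ax": 0, "ay": 0, "az": 0},
  {"x": 0, "y": 0, "z": 0, "ax": 0, "ay": 0, "az": 0},
  {"x": 0, "y": 0, "z": 0, "ax": 0, "ay": 0, "az": 0},
  {"x": 0, "y": 0, "z": 0, "ax": 0, "ay": 0, "az": 0},
])

```text
time_s: 23.95
tool_pos: [0.6015, 0.1095, 0.0612]
tool_rot: [180.0, -0.0, 14.2]
force: [-0.0, -2.2, 1.0]
grip_width: 0.0476
grasp_force: 11.9
```

jog_arm([
  {"x": 0, "y": 0, "z": 0.05, "ax": 0, "ay": 0, "az": 0},
  {"x": 0, "y": 0, "z": 0.05, "ax": 0, "ay": 0, "az": 0},
  {"x": 0, "y": 0, "z": 0.05, "ax": 0, "ay": 0, "az": 0},
  {"x": 0, "y": 0, "z": 0, "ax": 0, "ay": 0, "az": 0},
  {"x": 0, "y": 0, "z": 0, "ax": 0, "ay": 0, "az": 0},
])

```text
time_s: 24.45
tool_pos: [0.6013, 0.1094, 0.0596]
tool_rot: [180.0, -0.0, 14.2]
force: [-0.8, -0.8, 3.7]
grip_width: 0.0483
grasp_force: 12.1
```

Contact: Fz is 3.7 N at the expected height. I'll release and retreat.

jog_arm([
  {"x": 0, "y": 0, "z": 0, "ax": 0, "ay": 0, "az": 0},
  {"x": 0, "y": 0, "z": 0, "ax": 0, "ay": 0, "az": 0},
  {"x": 0, "y": 0, "z": 0, "ax": 0, "ay": 0, "az": 0},
  {"x": 0, "y": 0, "z": 0, "ax": 0, "ay": 0, "az": 0},
  {"x": 0, "y": 0, "z": 0, "ax": 0, "ay": 0, "az": 0},
], claw=0.6)

```text
time_s: 24.95
tool_pos: [0.6013, 0.1095, 0.0592]
tool_rot: [180.0, 0.0, 14.2]
force: [0.4, -0.8, 0.0]
grip_width: 0.0685
grasp_force: 0.0
```

jog_arm([
  {"x": 0, "y": 0, "z": 0, "ax": 0, "ay": 0, "az": 0},
  {"x": 0, "y": 0, "z": -0.5, "ax": 0, "ay": 0, "az": 0},
  {"x": 0, "y": 0, "z": -2, "ax": 0, "ay": 0, "az": 0},
  {"x": 0, "y": 0, "z": -3, "ax": 0, "ay": 0, "az": 0},
  {"x": 0, "y": 0, "z": -4, "ax": 0, "ay": 0, "az": 0},
])

```text
time_s: 25.45
tool_pos: [0.6, 0.1092, 0.1541]
tool_rot: [-180.0, 0.2, 14.2]
force: [1.0, -0.4, -0.8]
grip_width: 0.0695
grasp_force: 0.0
```

jog_arm([
  {"x": -3, "y": 0, "z": -1, "ax": 0, "ay": 0, "az": 0},
  {"x": -4, "y": 0, "z": 0, "ax": 0, "ay": 0, "az": 0},
  {"x": -4, "y": 0, "z": 0, "ax": 0, "ay": 0, "az": 0},
  {"x": -3, "y": 0, "z": 0, "ax": 0, "ay": 0, "az": 0},
  {"x": 0, "y": 0, "z": 0, "ax": 0, "ay": 0, "az": 0},
])

```text
time_s: 25.95
tool_pos: [0.4625, 0.0738, 0.1644]
tool_rot: [179.8, 0.1, 14.1]
force: [0.5, -0.6, -0.7]
grip_width: 0.0696
grasp_force: 0.0
```

```bash
python3 - <<'E'
from h import *
import cv2
t=env.read_camera("top")[:,:,::-1][110:242,225:401]; s=env.read_camera("side")[:,:,::-1][130:275,215:365]
A=cv2.resize(t,(400,300),interpolation=cv2.INTER_CUBIC);b=cv2.resize(s,(400,386),interpolation=cv2.INTER_CUBIC)
im=np.zeros((386,800,3),np.uint8); im[:300,:400]=A; im[:,400:]=b
cv2.imwrite("pics/g4.png",cv2.convertScaleAbs(im,alpha=1.1,beta=0))
X=(.6013,.1098)
for n,z,o,k in(("top",.055,(225,110),400/176),("top",.081,(225,110),400/176),("side",.055,(215,130),400/150),("side",.081,(215,130),400/150)): print(n,z,((proj(n,(*X,z))-o)*k).round())
E
```

```text
top 0.055 [111. 166.]
top 0.081 [107. 163.]
side 0.055 [133. 262.]
side 0.081 [130. 238.]
```

View pics/g4.png

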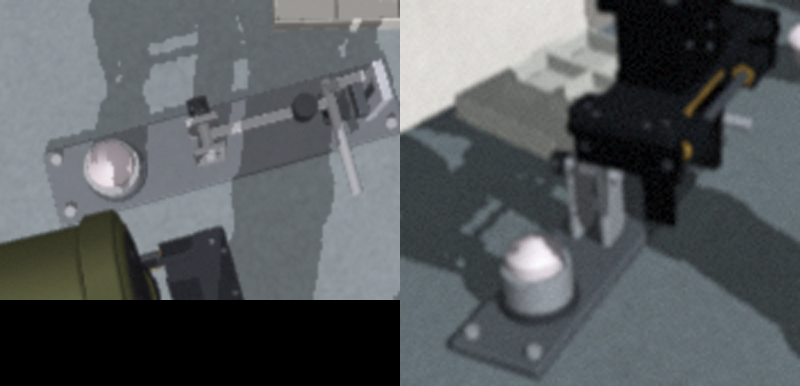

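The limpet is centred on the anvil, at (112,165) in the top crop against a predicted (110,165). The hammer stays cocked with the bar hooked, and the arm is clear, so I'm handing in.

```bash
python3 -c "
from cell import env
print(env.sign_off())"
```

```text
the job is handed in; nothing more can be done
None
```

The hammer is cocked on its catch, the larger limpet stands open side down on the middle of the anvil, the other things were left untouched, and the job was handed in at about 26 s (no verdict was returned).

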